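Hold the notched window plate label up over the light pad

TASK

Three clear acrylic window plates stand on edge in the slotted grey bin: lift out the one with the notched corner, gripping it by its clear end, not by the frosted end that the notch marks. Finish while still holding it in the air with its frosted end over the middle of the light pad, about 10 to 20 cm above it, the plate tipped so that its label side looks upward at about 45 degrees or flatter, steady and held by the gripper alone. Leave the two plain plates in their slots and do not disturb anything else on the bench.

Things in the scene. Friction and masses are not known exactly. Their poses are not given: they have to be found in the camera images.
- plate: Clear acrylic plate on edge, about 40 g: 100 mm long (x), 8 thick (y), 44 tall (z). Origin: middle of its lower edge, 5 mm above the bench. The 30 mm at its +x end are frosted white, the other 70 mm clear. The frosted end's top corner has a 12 x 12 mm notch. +y is the label side: seen from there, notch at the top, the frosted end is on the left.
- frosted_end (a point): middle of the notched plate's frosted end, 35 mm along the plate's +x and 18 mm above its lower edge; axes as the plate's. Here, on the +y face only, is a white label 24 x 22 mm with dark bars
- blank_a: plain clear plate, same size and axes as the notched one, but without notch, frosting or label; stands in another slot
- blank_b: second plain clear plate, as blank_a
- bin: Shallow grey bin, fixed, at any yaw: 190 mm (x) x 140 (y), walls 30 tall, 5 thick, floor 5. Origin: centre of its underside. Three slots along y at x = -56, 0, 56 mm, 11 mm wide between ribs 16 mm tall; a plate stands loosely in each, tops 49 mm above the bench, 48 mm between neighbours (open the gripper to 50 mm or less). A plate must rise over 30 mm to clear the walls.
- pad: light pad: flat square plate with a bright white top, 150 x 150 mm, 13 mm tall, fixed to the bench. Origin: centre of its underside
- pad_top (a point): centre of the light pad's white top, 13 mm above the bench
- model_car: green toy racing car, 85 x 46 mm, 35 mm tall; bystander, leave alone. Origin: centre of its underside
- tape_roll: roll of brown tape lying flat, 90 mm across, 25 mm tall; bystander, leave alone. Origin: centre of its underside
- screwdriver: screwdriver lying flat; bystander, leave alone. Origin: on the bench under its middle
- flux_jar: small amber jar, 44 mm across, 45 mm tall; bystander, leave alone. Origin: centre of its underside
- solder_spool: grey wire spool standing on end, 52 mm across, 38 mm tall; bystander, leave alone. Origin: centre of its underside
- parts_box: closed clear box 90 x 60 mm, 30 mm tall; bystander, leave alone. Origin: centre of its underside
Mind the look-alikes: they are no part of the job. What is shaped like the plate but blue or yellow is not meant.

How it is judged:
By the outcome, as a careful person would: the job done as asked, in the order asked, and still so for the second after the job is handed in, while the arm keeps its last pose, push and grip.
It also fails if it takes over 35 s, if anything falls off the work surface, if the arm or the gripper's body presses on something with over 40 N, if the wrist force passes 120 N, or if a joint passes its speed limit or range.

ROBOT

A 6-joint arm with a two-finger parallel gripper is mounted at the origin on the work surface. World frame = base frame: x ahead of the robot, y to its left, z up, the work surface at z = 0. Lengths are in mm, angles in rad, forces in N, time in s.
With the tool pointing down it reaches from about 400 to 925 mm from the base axis. Payload 12.5 kg.
Tool frame: the origin (TCP) lies midway between the tips of the shut fingers; the grasp point (between the pads) lies 19 mm behind it (env.pinch_z is the z of the grasp point in the tool frame, in mm); z points along the fingers, y is the line along which they close (so a half turn about z gives the same grasp; the last joint's range is limited). The gripper opens to 95 mm and grips with 3 to 60 N. Pads are 20 mm wide; open, the fingers measure 119 mm over their backs; the gripper's body (75 mm by 180 mm) begins 59 mm behind the grasp point.
Start: joints at [1.19, 0.491, 1.559, -0, 1.092, -0.106], TCP at [169.579, 601.573, 214.661] pointing down, gripper open.
Joint ranges: [-3.1, 3.1], [-0.84, 2.19], [0.05, 2.79], [-1.13, 4.28], [0.06, 2.93], [-2.69, 2.69]. Speed limits (rad/s): [2.22, 2.22, 2.79, 3.14, 3.14, 3.14].

INTERFACE

Orientations are given as [roll, pitch, yaw] about the fixed x, y, z axes, in that order (R = Rz(yaw) Ry(pitch) Rx(roll)).
In Python, from cell import env, eyes gives the robot as it stands.
- The arm moves only by the shell command python3 -m inch 'ROWS'. ROWS is JSON, a list of rows, each a list of 3 entries, a list of its own where there are three numbers: the shift along the tool's x, y, z in units of 60 mm (1.0 is 60 mm), then the turn about the tool's z in units of 5 degrees (1.0 is 5 degrees), then the closure, from -1 (fully open) to 1 (shut). In form: [[[tx, ty, tz], turn, claw], ...]. A call has exactly 10 rows; each row shifts and turns the commanded pose from where the row before left it, along the tool's axes as they then stand; what a row does not reach is not made up. A row lasts 1/8 s, in which the tool goes at most 62.5 mm and 10.7 degrees, less where a joint would pass 70% of its speed; a pose out of reach is approached as far as the arm can. A call is refused whole if a number of a shift passes 1 or a number of a turn 1, either way. A call with a gripper value outside its range is refused whole. The fingers move at their own pace and stop on an object; the grip force is fixed at half the most. Time passes only in rows, so rows that do not move let the fingers close, or fill a call up. It gives the time, the measured TCP pose, the force, the opening and the grip force at its end, in the units of the state.
- env.state(): the state, without advancing time (a new reading comes with each control period).
- eyes.read_camera(name): name is "side" or "top"; returns a dict with "pixels" (384x512x3 uint8, red, green, blue), "fx", "fy", "cx", "cy" (pixels), "extrinsics" (4x4, takes a point from world to camera coordinates). Camera axes: x right, y down, z forward; pixel columns grow to the right and rows downward; lengths in mm; the calibration is good to about 2 mm. A picture is of the moment at which its call begins. There is no depth.
- env.job_done(): hands the job in; it is judged then, once.
Trained networks look in a picture, given as the dict that the camera call returned (one of the last four; its "shot" number tells which), for a name from the list of things; names that differ only in an ending like _2 or _b are one class to them, and where a whole thing is asked for, a point or a joint stands for the part that bears it (a point fixed in the world has none). Each returns a list of dicts, best first, with "score" (0 to 1); they miss things now and then, are a little off and sometimes report something else, mostly with a low value. They report only what shows in the picture. A call takes as long as a camera call. They do not tell look-alikes from the thing itself.
- eyes.boxes_of(name, picture): "centre" ([row, column] in pixels, amid what is visible of it).
- eyes.cut_out(name, picture): "mask" (384x512 bool, what is visible of it) and "centre" ([row, column] in pixels, amid what is visible of it).
- eyes.spot_point(name, picture): "centre" ([row, column] in pixels: a listed point, or the origin of a listed thing).
The state is a dict: "t": time; "joints": joint angles; "qvel": joint speeds; "tau": joint torques, N m; "eef_pos": TCP position; "tcp_rot": TCP orientation; "ft_force": force on the tool from outside, world axes, zero at the start; "moment": the same for the moment, N m; "opening": opening from 0.0 (shut) to 1.0 (fully open); "grip_force": force on a finger pad.
Only numpy, scipy, OpenCV 4.12 (cv2) and the standard library are available. Lean on these libraries where they do the work, as an engineer would, in place of code of your own. Each camera call takes 0.05 s, during which the arm holds its last target. There are 200 camera calls.

## Working session

There is one attempt and no reset: what is moved stays moved. The work goes in short steps, Python scripts to look and compute and a shell command to move; the robot and the scene stay as the last step left them, time stands still between calls to the robot, and variables do not carry over. Pictures are saved under pics/ and viewed, at most 10 in all, crops included, and the job is handed in when it is done.

```bash
ls; mkdir -p pics
cat > h.py <<'E'
import numpy as np, cv2
from cell import env, eyes
from scipy.spatial.transform import Rotation as R
def ray(p,rc):
    E=np.array(p["extrinsics"]);r,c=rc
    d=E[:3,:3].T@np.array([(c-p["cx"])/p["fx"],(r-p["cy"])/p["fy"],1]);o=-E[:3,:3].T@E[:3,3]
    return o,d
def atz(p,rc,z):
    o,d=ray(p,rc);return o+d*(z-o[2])/d[2]
def proj(p,X):
    E=np.array(p["extrinsics"]);c=E[:3,:3]@np.array(X)+E[:3,3]
    return np.array([p["cy"]+p["fy"]*c[1]/c[2],p["cx"]+p["fx"]*c[0]/c[2]])
E
python3 - <<'E'
from h import *
print(env.state(),env.pinch_z)
ims=[]
for n in("side","top"):
    p=eyes.read_camera(n);ims.append(p["pixels"]);cv2.imwrite(f"pics/{n}0.png",cv2.cvtColor(p["pixels"],cv2.COLOR_RGB2BGR))
    print(n,-np.array(p["extrinsics"])[:3,:3].T@np.array(p["extrinsics"])[:3,3],p["fx"])
    for k in["plate","frosted_end","bin","pad_top","pad","blank_a"]:
        for f in([eyes.spot_point] ):
            print(k,[(np.round(d["centre"],1).tolist(),round(d["score"],2),atz(p,d["centre"],{"plate":5,"frosted_end":23,"pad_top":13,"blank_a":5}.get(k,0)).round(0)[:2].tolist()) for d in f(k,p)])
E
```

```text
pics
{'t': 0.0, 'joints': array([ 1.19036263e+00,  4.91565571e-01,  1.55947971e+00, -1.04438842e-05,
        1.09168074e+00, -1.05589367e-01]), 'qvel': array([ 1.28124837e-03, -8.59033306e-04, -6.89674481e-04,  4.16679437e-04,
        3.14194641e-04, -9.48745654e-05]), 'tau': array([-2.12748942e-03, -6.12645507e+01, -2.58165282e+01,  6.91944198e-02,
        4.84308321e-02, -1.26121913e-04]), 'eef_pos': array([169.50250298, 601.31224028, 214.04758977]), 'tcp_rot': array([-3.14046462e+00, -1.10238695e-04,  2.86675309e+00]), 'ft_force': array([-0.12578593,  0.80038723,  0.49835606]), 'moment': array([ 0.02748146,  0.00281675, -0.00035119]), 'grip_force': 0.0, 'opening': 1.0029223928546749} -18.8
side [ 470.01231097 -772.26224623  876.91214807] 415.34415712848966
plate [([287.6, 191.6], 0.94, [396.0, -249.0]), ([254.0, 260.0], 0.8, [570.0, -175.0]), ([236.2, 194.7], 0.74, [409.0, -97.0])]
frosted_end [([272.6, 205.2], 0.73, [431.0, -223.0]), ([244.9, 270.9], 0.71, [600.0, -163.0]), ([240.9, 191.3], 0.61, [401.0, -125.0])]
bin [([255.8, 260.9], 0.87, [573.0, -177.0])]
pad_top [([139.8, 234.4], 0.85, [551.0, 271.0])]
pad [([113.7, 238.7], 0.64, [581.0, 427.0]), ([143.1, 234.4], 0.56, [550.0, 270.0])]
blank_a [([268.5, 268.8], 0.85, [586.0, -220.0]), ([231.6, 251.0], 0.66, [557.0, -101.0])]
top [ 490.67248343  -18.47355596 1500.46933885] 497.0039024913688
plate [([255.1, 344.1], 0.65, [390.0, -246.0]), ([250.6, 293.7], 0.58, [406.0, -96.0]), ([194.8, 320.1], 0.53, [571.0, -179.0])]
frosted_end [([185.6, 319.9], 0.61, [598.0, -177.0]), ([252.1, 306.3], 0.61, [402.0, -132.0]), ([249.4, 338.3], 0.56, [409.0, -227.0])]
bin [([198.9, 320.7], 0.9, [559.0, -181.0]), ([199.6, 299.1], 0.58, [558.0, -115.0]), ([195.1, 320.9], 0.23, [571.0, -181.0])]
pad_top [([203.7, 171.2], 0.95, [550.0, 269.0])]
pad [([204.0, 177.4], 0.68, [550.0, 253.0])]
blank_a [([198.3, 298.3], 0.7, [562.0, -113.0]), ([196.2, 337.9], 0.58, [566.0, -232.0])]
```

Run:
```python
import cv2,numpy as np
a=cv2.imread("pics/side0.png");b=cv2.imread("pics/top0.png")
cv2.imwrite("pics/s_c.png",cv2.resize(a[200:330,150:340],None,fx=4,fy=4,interpolation=cv2.INTER_CUBIC))
cv2.imwrite("pics/t_c.png",cv2.resize(b[145:275,245:385],None,fx=4.4,fy=4.4,interpolation=cv2.INTER_CUBIC))
```

```text
(no output)
```

View pics/side0.png

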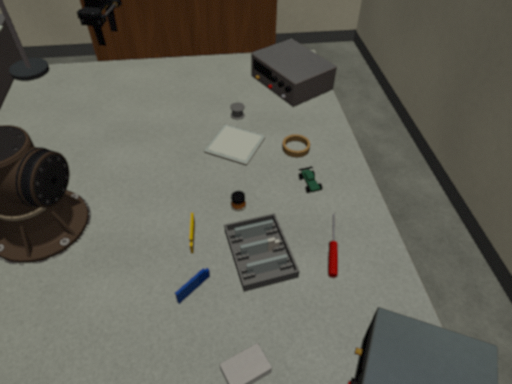

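View pics/s_c.png

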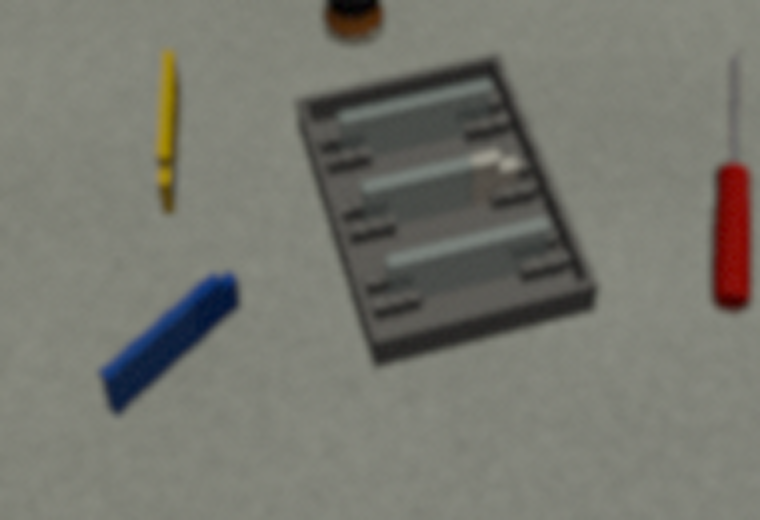

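View pics/t_c.png

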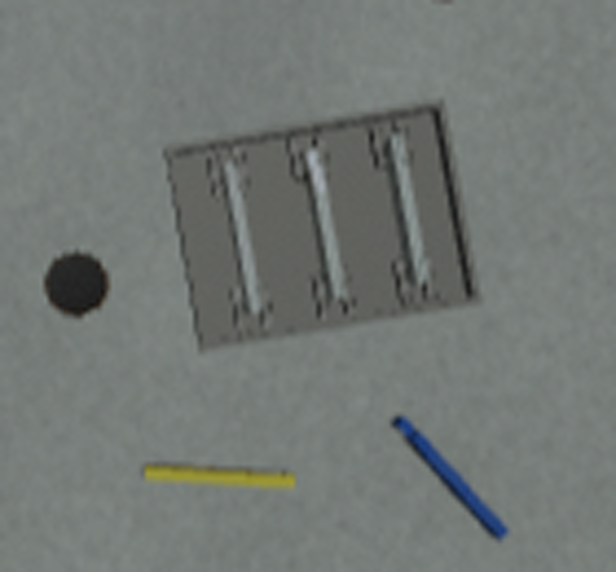

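The notched plate is the middle one (white end at side pixel about row 241, column 273). Its frosted end points away from the robot and its label faces +y. The tool can't tilt, so I'll lift the plate out, stand it on the pad edge with its clear end overhanging, and tip it label-up. Then I'll re-grip the clear end across its 44 mm width.

Run:
```python
from h import *
p=eyes.read_camera("top");s=eyes.read_camera("side")
for k,z in(("bin",30),("pad",13)):
    d=eyes.cut_out(k,p)[0]; c=cv2.findContours(d["mask"].astype(np.uint8),0,2)[0]; c=max(c,key=cv2.contourArea)[:,0]
    W=np.array([atz(p,(y,x),z)[:2] for x,y in c],np.float32); r=cv2.minAreaRect(W); print(k,d["score"],r,cv2.boxPoints(r).round(0).tolist())
# bright ridge of middle plate top edge, top view
g=cv2.cvtColor(p["pixels"],cv2.COLOR_RGB2GRAY).astype(float)
P=[]
for r in range(181,212):
    c0=316+(r-179)*0.187; cs=np.arange(int(c0)-4,int(c0)+6); w=np.clip(g[r,cs]-np.median(g[r,int(c0)-12:int(c0)+13])-8,0,None)
    if w.sum()>10: P.append(atz(p,(r,(w*cs).sum()/w.sum()),49)[:2])
P=np.array(P);f=np.polyfit(P[:,0],P[:,1],1);print("line",f,np.degrees(np.arctan(f[0])),P[:,0].min(),P[:,0].max(),len(P),np.std(P[:,1]-np.polyval(f,P[:,0])))
# side view: ends of the top edge of middle plate from the crop
for q in((187,362),(160,515),(155,480)): print(atz(s,(200+q[0]/4,150+q[1]/4),49).round(0))
for q in((312,150),(342,303)): print(atz(p,(145+q[1]/4.4,245+q[0]/4.4),49).round(0))
```

```text
bin 0.92 ((569.0263061523438, -169.06906127929688), (139.89492797851562, 190.2989044189453), 8.508759498596191) [[486.0, -85.0], [514.0, -274.0], [652.0, -253.0], [624.0, -65.0]]
pad 0.96 ((548.9676513671875, 257.5399169921875), (150.73602294921875, 149.71104431152344), 58.13771438598633) [[446.0, 233.0], [573.0, 154.0], [652.0, 282.0], [525.0, 361.0]]
line [ 1.64846027e-01 -2.63563327e+02] 9.360796715491455 521.651577043899 609.5490397943458 31 0.43585600705065625
[ 521. -177.   49.]
[ 617. -169.   49.]
[ 596. -163.   49.]
[ 615. -163.   49.]
[ 513. -180.   49.]
```

```bash
cat >> h.py <<'E'
def togo(x,y,z,ydeg=None):
    s=env.state();M=R.from_euler("xyz",s["tcp_rot"]).as_matrix()
    print("t",s["t"],"pos",s["eef_pos"].round(1),"yawy",np.degrees(np.arctan2(M[1,1],M[0,1])).round(2),"tilt",np.degrees(np.arccos(-M[2,2])).round(2),"open",round(s["opening"]*95,1),"grip",round(float(s["grip_force"]),1),"ft",s["ft_force"].round(1),"j",s["joints"].round(2))
    print("togo mm",(M.T@(np.array([x,y,z])-s["eef_pos"])).round(1),"units",(M.T@(np.array([x,y,z])-s["eef_pos"])/60).round(3))
    if ydeg is not None: print("turn units",((np.degrees(np.arctan2(M[1,1],M[0,1]))-ydeg)/5).round(3))
E
python3 -m inch '[[[-0.8,-0.3,0],-1,0],[[-0.8,-0.3,0],-1,0],[[-0.8,-0.3,0],-1,0],[[-0.8,-0.3,0],-1,0],[[-0.8,-0.3,0],-1,0],[[0,-0.9,0],0,0],[[0,-0.9,0],0,0],[[0,-0.9,0],0,0],[[0,-0.9,0],0,0],[[0,-0.9,0],0,0]]'
python3 -c "
from h import *
togo(551,-173,80,99.3)"
```

```text
t: 2.15
eef_pos: [441.2, 220.8, 214.8]
tcp_rot: [3.141, 0.001, -2.98]
ft_force: [1.2, 0.2, 0.5]
opening: 0.502
grip_force: 0.0
t 2.15 pos [441.2 220.8 214.8] yawy 99.27 tilt 0.04 open 47.7 grip 0.0 ft [1.2 0.2 0.5] j [ 0.33  0.3   1.87  0.    0.96 -1.4 ]
togo mm [ -44.9 -406.3  134.8] units [-0.748 -6.772  2.247]
turn units -0.007
```

```bash
python3 -m inch '[[[-0.1,-0.8,0.2],0,0],[[-0.1,-0.8,0.2],0,0],[[-0.1,-0.8,0.2],0,0],[[-0.1,-0.8,0.2],0,0],[[-0.1,-0.8,0.2],0,0],[[-0.1,-0.8,0.2],0,0],[[-0.1,-0.8,0.2],0,0],[[0,-0.8,0.2],0,0],[[0,-0.3,0],0,0],[[0,0,0],0,0]]'
python3 - <<'E'
from h import *
togo(551,-173,80,99.3)
p=eyes.read_camera("side");i=cv2.cvtColor(p["pixels"],cv2.COLOR_RGB2BGR)
cv2.imwrite("pics/s1.png",cv2.resize(i[150:330,150:340],None,fx=3.3,fy=3.3,interpolation=cv2.INTER_CUBIC))
E
```

```text
t: 3.4
eef_pos: [547.1, -168.1, 118.7]
tcp_rot: [3.141, 0.0, -2.982]
ft_force: [0.1, 1.3, -1.0]
opening: 0.502
grip_force: 0.0
t 3.4 pos [ 547.1 -168.1  118.7] yawy 99.16 tilt 0.01 open 47.7 grip 0.0 ft [ 0.1  1.3 -1. ] j [-0.41  0.53  1.79  0.    0.82 -2.14]
togo mm [-3.1 -5.4 38.7] units [-0.051 -0.09   0.645]
turn units -0.027
```

View pics/s1.png

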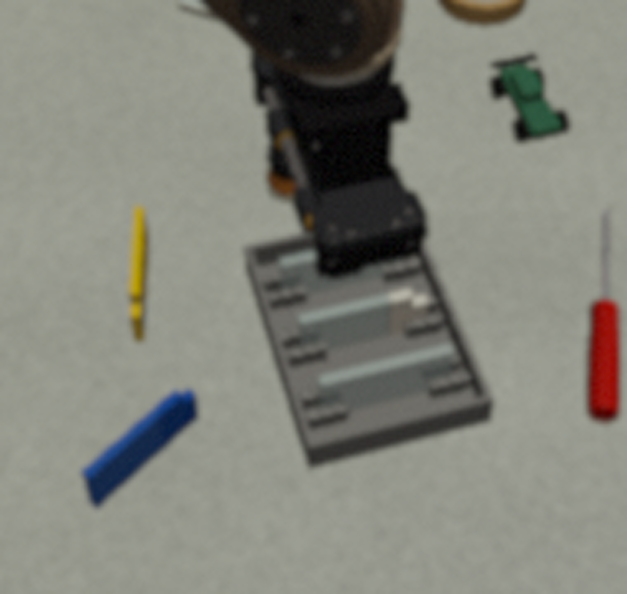

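The gripper (tips near crop pixel row 260, column 340) hangs behind and above the plates, with nothing touching. I'll check the projected tip position before going down.

Run:
```python
from h import *
p=eyes.read_camera("side")
f=lambda X:((proj(p,X)-[150,150])*3.3).round(0)
for X in([547,-168,118],[551,-197,118],[543,-139,118],[547,-168,196],[566,-170,49],[517,-178.5,49],[615,-162,49]): print(X,f(X))
```

```text
[547, -168, 118] [247. 332.]
[551, -197, 118] [279. 343.]
[543, -139, 118] [217. 321.]
[547, -168, 196] [174. 332.]
[566, -170, 49] [305. 357.]
[517, -178.5, 49] [321. 293.]
[615, -162, 49] [289. 420.]
```

```bash
python3 -m inch '[[[-0.05,-0.08,0],0,0],[[0,0,0.4],0,0],[[0,0,0.4],0,0],[[0,0,0.4],0,0],[[0,0,0.3],0,0],[[0,0,0],0,0],[[0,0,0],0,0],[[0,0,0],0,1],[[0,0,0],0,1],[[0,0,0],0,1]]'
python3 -c "
from h import *
togo(551,-173,26,99.3)"
```

```text
t: 4.75
eef_pos: [551.0, -171.9, 28.9]
tcp_rot: [-3.141, 0.0, -2.98]
ft_force: [0.7, 0.0, 0.3]
opening: 0.244
grip_force: 0.0
t 4.75 pos [ 551.  -171.9   28.9] yawy 99.25 tilt 0.03 open 23.2 grip 0.0 ft [0.7 0.  0.3] j [-0.42  0.67  1.84  0.    0.64 -2.15]
togo mm [ 0.2 -1.1  2.9] units [ 0.003 -0.018  0.049]
turn units -0.009
```

```bash
python3 -m inch '[[[0,0,0],0,1],[[0,0,0],0,1],[[0,0,0],0,1],[[0,0,0],0,1],[[0,0,-0.2],0,1],[[0,0,-0.4],0,1],[[0,0,-0.6],0,1],[[0,0,-0.6],0,1],[[0,0,-0.2],0,1],[[0,0,0],0,1]]'
python3 - <<'E'
from h import *
togo(455,315,150,58.1)
p=eyes.read_camera("side");i=cv2.cvtColor(p["pixels"],cv2.COLOR_RGB2BGR)
cv2.imwrite("pics/s2.png",cv2.resize(i[150:330,150:340],None,fx=3.3,fy=3.3,interpolation=cv2.INTER_CUBIC))
E
```

```text
t: 6.0
eef_pos: [550.9, -171.9, 149.1]
tcp_rot: [-3.141, 0.001, -2.98]
ft_force: [0.8, 0.2, -2.0]
opening: 0.081
grip_force: 30.0
t 6.0 pos [ 550.9 -171.9  149.1] yawy 99.25 tilt 0.07 open 7.7 grip 30.0 ft [ 0.8  0.2 -2. ] j [-0.42  0.5   1.75  0.    0.89 -2.15]
togo mm [ 16.4 496.   -1.2] units [ 0.273  8.266 -0.02 ]
turn units 8.231
```

View pics/s2.png

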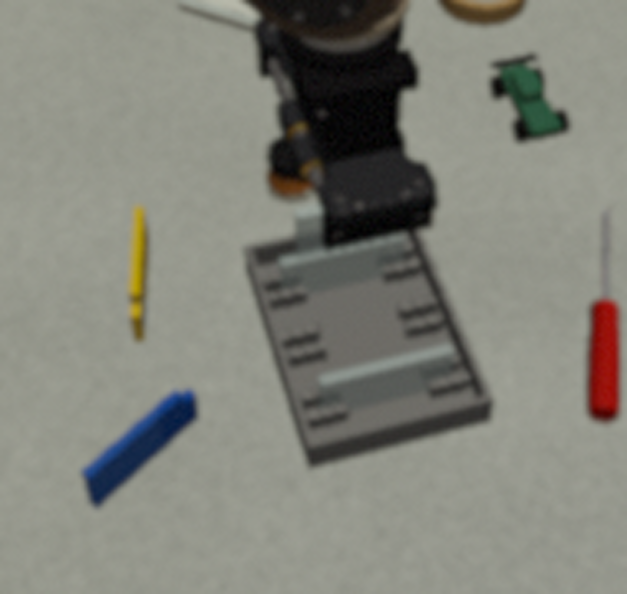

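```bash
python3 -m inch '[[[-0.04,0.4,0],0,1],[[-0.04,0.8,0],0,1],[[-0.04,0.9,0],0,1],[[-0.04,0.9,0],0,1],[[-0.04,0.9,0],0,1],[[-0.04,0.9,0],0,1],[[-0.04,0.9,0],0,1],[[-0.04,0.9,0],0,1],[[-0.04,0.9,0],0,1],[[-0.02,0.6,0],0,1]]'
python3 -m inch '[[[0,0,0],1,1],[[0,0,0],1,1],[[0,0,0],1,1],[[0,0,0],1,1],[[0,0,0.2],1,1],[[0,0,0.2],1,1],[[0,0,0.2],1,1],[[0,0,0.2],1,1],[[0,0,0],0.23,1],[[0,0,0],0,1]]'
python3 - <<'E'
from h import *
togo(494.6,315,38,58.1)
p=eyes.read_camera("side");i=cv2.cvtColor(p["pixels"],cv2.COLOR_RGB2BGR)
cv2.imwrite("pics/s3.png",cv2.resize(i[70:200,140:330],None,fx=4,fy=4,interpolation=cv2.INTER_CUBIC))
E
```

```text
t: 7.3
eef_pos: [494.1, 313.4, 146.9]
tcp_rot: [-3.141, -0.002, -2.979]
ft_force: [0.1, -0.1, -0.7]
opening: 0.082
grip_force: 30.0
t: 8.55
eef_pos: [495.1, 311.4, 100.3]
tcp_rot: [-3.141, -0.0, 2.586]
ft_force: [-0.3, 0.3, -0.1]
opening: 0.081
grip_force: 30.0
t 8.55 pos [495.1 311.4 100.3] yawy 58.18 tilt 0.05 open 7.7 grip 30.0 ft [-0.3  0.3 -0.1] j [ 0.45  0.57  1.77  0.    0.8  -0.57]
togo mm [ 2.3  2.8 62.3] units [0.039 0.047 1.038]
turn units 0.017
```

View pics/s3.png

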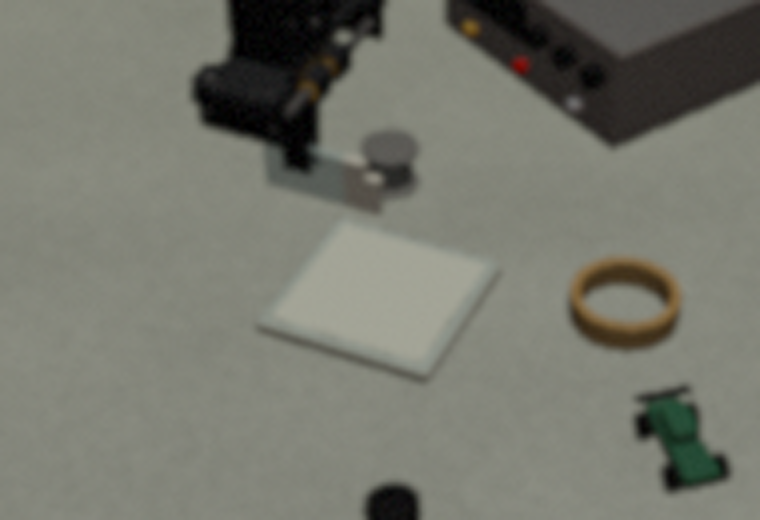

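Run:
```python
from h import *
p=eyes.read_camera("side")
g=lambda x,y,z:atz(p,(70+y/4,140+x/4),z).round(0)
for q in((345,222),(500,265),(428,375),(262,322)): print(g(*q,13))
print("spool top",g(390,148,38),"held end clear bottom",g(265,185,76),"frost bottom",g(382,212,76))
```

```text
[531. 349.  13.]
[651. 277.  13.]
[577. 154.  13.]
[455. 230.  13.]
spool top [576. 413.  38.] held end clear bottom [468. 322.  76.] frost bottom [556. 276.  76.]
```

```bash
python3 -m inch '[[[0.04,0.04,0.3],0,1],[[0,0,0.3],0,1],[[0,0,0.2],0,1],[[0,0,0.15],0,1],[[0,0,0.06],0,1],[[0,0,0],0,1],[[0,0,0],0,1],[[0,0,0],0,1],[[0,0,0],0,1],[[0,0,0],0,1]]'
python3 -c "
from h import *
togo(494,315,37,58.1)"
```

```text
t: 9.9
eef_pos: [494.5, 314.8, 40.2]
tcp_rot: [3.141, 0.0, 2.585]
ft_force: [-0.2, -0.7, -0.4]
opening: 0.081
grip_force: 30.0
t 9.9 pos [494.5 314.8  40.2] yawy 58.11 tilt 0.02 open 7.7 grip 30.0 ft [-0.2 -0.7 -0.4] j [ 0.45  0.66  1.81  0.    0.67 -0.56]
togo mm [ 0.5 -0.1  3.2] units [ 0.009 -0.002  0.053]
turn units 0.001
```

```bash
python3 -m inch '[[[0,0,0.03],0,1],[[0,0,0.02],0,1],[[0,0,0],0,1],[[0,0,0],0,1],[[0,0,0],0,1],[[0,0,0],0,1],[[0,0,0],0,1],[[0,0,0],0,1],[[0,0,0],0,1],[[0,0,0],0,1]]'
python3 -c "
from h import *
togo(494,315,37,58.1)"
```

```text
t: 11.15
eef_pos: [494.4, 314.8, 37.0]
tcp_rot: [3.142, -0.0, 2.585]
ft_force: [0.4, -0.5, 0.5]
opening: 0.077
grip_force: 30.0
t 11.15 pos [494.4 314.8  37. ] yawy 58.11 tilt 0.0 open 7.3 grip 30.0 ft [ 0.4 -0.5  0.5] j [ 0.45  0.66  1.81  0.    0.67 -0.56]
togo mm [ 0.5 -0.   0. ] units [ 0.008 -0.001  0.001]
turn units 0.002
```

```bash
python3 -m inch '[[[0,0,0.01],0,1],[[0,0,0],0,1],[[0,0,0],0,-1],[[0,0,0],0,-1],[[0,0,0],0,-1],[[0,0,0],0,-1],[[0,0,0],0,-1],[[0,0,0],0,-1],[[0,0,0],0,-1],[[0,0,0],0,-1]]'
python3 - <<'E'
from h import *
togo(494,315,37,58.1)
p=eyes.read_camera("side");i=cv2.cvtColor(p["pixels"],cv2.COLOR_RGB2BGR)
cv2.imwrite("pics/s4.png",cv2.resize(i[70:200,140:330],None,fx=4,fy=4,interpolation=cv2.INTER_CUBIC))
E
```

```text
t: 12.4
eef_pos: [494.4, 314.8, 36.4]
tcp_rot: [3.142, -0.0, 2.585]
ft_force: [-0.5, -0.8, 0.1]
opening: 0.866
grip_force: 0.0
t 12.4 pos [494.4 314.8  36.4] yawy 58.1 tilt 0.01 open 82.3 grip 0.0 ft [-0.5 -0.8  0.1] j [ 0.45  0.67  1.81  0.    0.67 -0.56]
togo mm [ 0.5 -0.  -0.6] units [ 0.008 -0.001 -0.009]
turn units 0.001
```

View pics/s4.png

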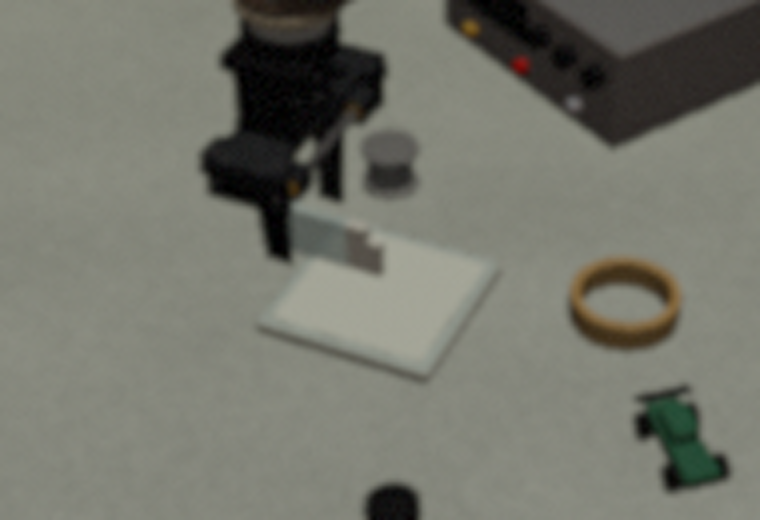

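```bash
python3 -m inch '[[[0,0,-0.1],0,-1],[[-0.15,0,0],0,-1],[[-0.15,0,0],0,-1],[[0,-0.2,0],0,-1],[[0,-0.25,0],0,-1],[[0,-0.15,0],0,-1],[[0,-0.05,0],0,-1],[[0,-0.05,0],0,-1],[[0,-0.05,0],0,-1],[[0,-0.05,0],0,-1]]'
python3 -m inch '[[[0,-0.05,0],0,-1],[[0,-0.05,0],0,-1],[[0,-0.05,0],0,-1],[[0,0,0],0,-1],[[0,0,0],0,-1],[[0,0,-0.4],0,-1],[[0,0.1,-0.4],0,-1],[[0.3,0.2,0],0,-1],[[0.3,0.2,0],0,-1],[[0,0,0],0,-1]]'
python3 - <<'E'
from h import *
togo(494,315,37,58.1)
p=eyes.read_camera("side");i=cv2.cvtColor(p["pixels"],cv2.COLOR_RGB2BGR)
cv2.imwrite("pics/s5.png",cv2.resize(i[70:200,140:330],None,fx=4,fy=4,interpolation=cv2.INTER_CUBIC))
E
```

```text
t: 13.7
eef_pos: [484.3, 264.5, 42.4]
tcp_rot: [3.141, -0.0, 2.585]
ft_force: [-0.3, 0.4, -0.3]
opening: 0.998
grip_force: 0.0
t: 14.95
eef_pos: [464.5, 302.2, 90.5]
tcp_rot: [3.141, 0.0, 2.587]
ft_force: [0.7, 0.3, -0.2]
opening: 0.997
grip_force: 0.0
t 14.95 pos [464.5 302.2  90.5] yawy 58.21 tilt 0.02 open 94.7 grip 0.0 ft [ 0.7  0.3 -0.2] j [ 0.46  0.55  1.86  0.    0.73 -0.56]
togo mm [-18.4  26.4  53.5] units [-0.306  0.44   0.892]
turn units 0.021
```

View pics/s5.png

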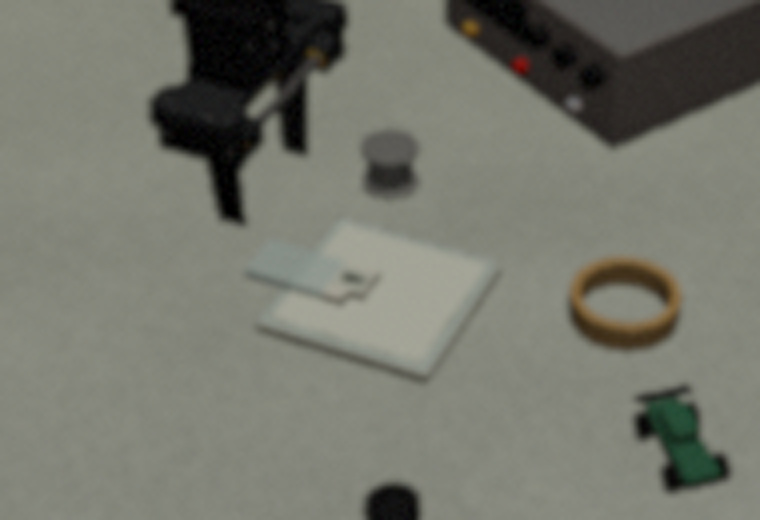

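The plate now lies flat with its label up (bars at crop row 277, column 352). Its clear end overhangs the pad, with corners at crop (241, 268) and (274, 246).

Run:
```python
from h import *
p=eyes.read_camera("side")
g=lambda x,y,z:atz(p,(70+y/4,140+x/4),z)
A,B,C=g(268,241,21),g(246,272,21),g(380,270,21)
print(A,B,C,"w",np.linalg.norm(A-B),"l",np.linalg.norm(A-C),"ang",np.degrees(np.arctan2(*(C-A)[1::-1])))
d=(C-A)/np.linalg.norm(C-A);T=(A+B)/2+d*14;print(T)
togo(T[0],T[1],20,np.degrees(np.arctan2(d[1],d[0]))+90)
t=eyes.read_camera("top");i=cv2.cvtColor(t["pixels"],cv2.COLOR_RGB2BGR)
cv2.imwrite("pics/t6.png",cv2.resize(i[165:245,120:220],None,fx=6,fy=6,interpolation=cv2.INTER_CUBIC))
```

```text
[465.85344487 320.87615078  21.        ] [446.15391707 283.3725548   21.        ] [552.94814648 272.85117763  21.        ] w 42.36261449233903 l 99.45795642034302 ang -28.872823658804165
[468.26339217 295.36421365  21.        ]
t 15.05 pos [465.  301.2  90.4] yawy 58.14 tilt 0.0 open 95.3 grip 0.0 ft [ 0.2  0.3 -0.6] j [ 0.46  0.55  1.86 -0.    0.73 -0.56]
togo mm [-5.9 -3.2 70.4] units [-0.098 -0.053  1.173]
turn units -0.597
```

View pics/t6.png

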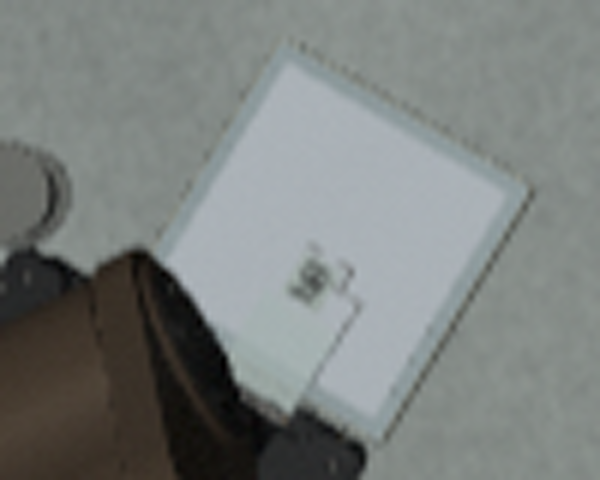

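```bash
python3 -m inch '[[[-0.06,-0.06,0.2],0,-1],[[0,0,0.3],0,-1],[[0,0,0.3],0,-1],[[0,0,0.2],0,-1],[[0,0,0.15],0,-1],[[0,0,0.1],0,-1],[[0,0,0],0,-1],[[0,0,0],0,-1],[[0,0,0.03],0,-1],[[0,0,0.03],0,-1]]'
python3 -c "
from h import *
togo(466,296,6,58.1)"
```

```text
t: 16.35
eef_pos: [466.1, 296.5, 12.0]
tcp_rot: [3.141, 0.0, 2.585]
ft_force: [-0.6, 0.6, -0.1]
opening: 0.996
grip_force: 0.0
t 16.35 pos [466.1 296.5  12. ] yawy 58.11 tilt 0.03 open 94.7 grip 0.0 ft [-0.6  0.6 -0.1] j [ 0.45  0.67  1.91  0.    0.56 -0.57]
togo mm [-0.1 -0.5  6. ] units [-0.002 -0.008  0.099]
turn units 0.002
```

```bash
python3 -m inch '[[[0,0,0.03],0,-1],[[0,0,0.03],0,-1],[[0,0,0],0,-1],[[0,0,0],0,1],[[0,0,0],0,1],[[0,0,0],0,1],[[0,0,0],0,1],[[0,0,0],0,1],[[0,0,0],0,1],[[0,0,0],0,1]]'
python3 -m inch '[[[0,0,0],0,1],[[0,0,0],0,1],[[0,0,-0.05],0,1],[[0,0,-0.1],0,1],[[0,0,-0.2],0,1],[[0,0,-0.3],0,1],[[0,0,-0.3],0,1],[[0,0,-0.1],0,1],[[0,0,0],0,1],[[0,0,0],0,1]]'
python3 - <<'E'
from h import *
togo(493,291,160,58.1)
p=eyes.read_camera("side")
print([(d["centre"],d["score"]) for d in eyes.spot_point("frosted_end",p)])
i=cv2.cvtColor(p["pixels"],cv2.COLOR_RGB2BGR)
cv2.imwrite("pics/s7.png",cv2.resize(i[70:200,140:330],None,fx=4,fy=4,interpolation=cv2.INTER_CUBIC))
E
```

```text
t: 17.6
eef_pos: [466.1, 296.4, 8.2]
tcp_rot: [3.142, -0.0, 2.585]
ft_force: [-0.3, -0.1, -0.5]
opening: 0.463
grip_force: 29.5
t: 18.85
eef_pos: [465.8, 296.3, 70.8]
tcp_rot: [-3.141, -0.0, 2.585]
ft_force: [-0.8, 0.3, -0.3]
opening: 0.461
grip_force: 29.5
t 18.85 pos [465.8 296.3  70.8] yawy 58.1 tilt 0.04 open 43.8 grip 29.5 ft [-0.8  0.3 -0.3] j [ 0.45  0.58  1.88  0.    0.69 -0.57]
togo mm [-25.8   9.8 -89.2] units [-0.43   0.164 -1.487]
turn units 0.001
[([125.7, 224.8], 0.79), ([275.5, 205.6], 0.76), ([242.3, 192.0], 0.58)]
```

Run:
```python
from h import *
p=eyes.read_camera("side");t=eyes.read_camera("top")
print(proj(p,[530,262,84]),proj(t,[530,262,84]))
for q in(p,t):
  d=eyes.spot_point("frosted_end",q); print([(x["centre"],round(x["score"],2),atz(q,x["centre"],84).round(0)) for x in d])
u=np.array([.849,-.528]);v=np.array([.528,.849])
F=np.array([465.8,296.3])+73*u+4*v;print("F",F);D=np.array([550,256])-F
togo(465.8+D[0],296.3+D[1],152,58.1)
```

```text
[124.32078288 227.38074226] [209.80802438 168.87261166]
[([275.6, 202.1], 0.97, array([ 427., -269.,   84.])), ([242.3, 190.0], 0.72, array([ 403., -175.,   84.])), ([123.9, 226.0], 0.66, array([526., 265.,  84.])), ([270.3, 267.8], 0.18, array([ 572., -275.,   84.]))]
[([214.8, 170.2], 0.63, array([516., 258.,  84.])), ([252.2, 306.3], 0.47, array([ 405., -128.,   84.]))]
F [529.889 261.152]
t 19.15 pos [466.  296.4  70.9] yawy 58.11 tilt 0.03 open 43.5 grip 29.5 ft [-1.1  0.5 -0.8] j [ 0.45  0.58  1.88  0.    0.69 -0.57]
togo mm [-19.7   6.1 -81.1] units [-0.328  0.101 -1.351]
turn units 0.001
```

View pics/s7.png

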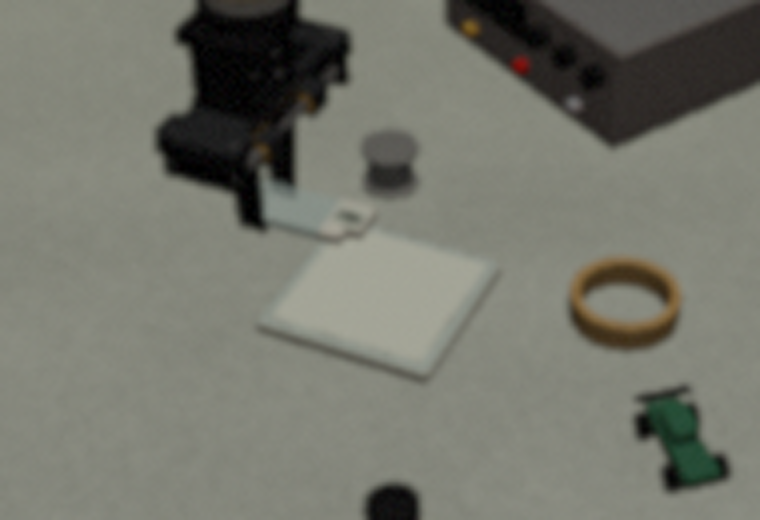

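The plate is held flat by its clear end, with its label up at crop (215, 350). I'll move it over the middle of the pad.

```bash
python3 -m inch '[[[-0.03,0.01,-0.1],0,1],[[-0.05,0.01,-0.2],0,1],[[-0.05,0.02,-0.2],0,1],[[-0.05,0.02,-0.2],0,1],[[-0.05,0.02,-0.2],0,1],[[-0.05,0.01,-0.2],0,1],[[-0.05,0.01,-0.2],0,1],[[-0.03,0,-0.05],0,1],[[0,0,0],0,1],[[0,0,0],0,1]]'
python3 -m inch '[[[0,0,0],0,1],[[0,0,0],0,1],[[0,0,0],0,1],[[0,0,0],0,1],[[0,0,0],0,1],[[0,0,0],0,1],[[0,0,0],0,1],[[0,0,0],0,1],[[0,0,0],0,1],[[0,0,0],0,1]]'
python3 - <<'E'
from h import *
togo(485.7,291.1,152,58.1)
p=eyes.read_camera("side");t=eyes.read_camera("top")
print(proj(p,[550,256,161]),proj(t,[550,256,161]))
for q in(p,t): print([(x["centre"],round(x["score"],2)) for x in eyes.spot_point("frosted_end",q)])
for x in eyes.spot_point("pad_top",t): print(atz(t,x["centre"],13))
E
```

```text
t: 20.4
eef_pos: [487.3, 290.0, 151.8]
tcp_rot: [-3.141, -0.0, 2.585]
ft_force: [-0.5, -0.1, -0.3]
opening: 0.467
grip_force: 29.5
t: 21.65
eef_pos: [487.6, 290.1, 152.2]
tcp_rot: [3.142, -0.0, 2.585]
ft_force: [-0.7, -0.1, -0.7]
opening: 0.463
grip_force: 29.5
t 21.65 pos [487.6 290.1 152.2] yawy 58.1 tilt 0.01 open 44.0 grip 29.5 ft [-0.7 -0.1 -0.7] j [ 0.42  0.48  1.77  0.    0.89 -0.59]
togo mm [ 2.1 -0.1  0.2] units [ 0.036 -0.002  0.004]
turn units 0.001
[103.97326498 233.27456866] [201.66194685 165.46548329]
[([275.5, 202.1], 0.68), ([103.1, 230.9], 0.67), ([243.4, 188.8], 0.61)]
[([245.5, 336.5], 0.63), ([204.1, 165.8], 0.52), ([207.0, 261.8], 0.47), ([251.5, 306.6], 0.46)]
[536.69634243 268.75704152  13.        ]
```

```bash
python3 -c "
from cell import env
print(env.job_done())"
```

```text
the job is handed in; nothing more can be done
None
```

The job is handed in: the gripper holds the notched plate flat and label up by its clear end, steady with its frosted end about 15 cm above the pad and within about 1 cm of its middle; the tool cannot tilt, so I laid the plate on the pad once to turn it over and re-grip it.

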